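Bring the heel press up to pressure and lock it

TASK

The heel in the screw press has just been cemented and the platen only rests on it. With your fingertips push the hand wheel round clockwise (seen from above) by its upright handle through exactly one full turn, so that the handle comes back to where it stands now, then push the lock nut's lever, the one with the ball knob that sticks out from under the wheel, clockwise as far as it goes. Only push: take neither handle nor knob between the fingers, lift nothing, and leave the heel and the things standing round the press where they are.

Things in the scene. Friction and masses are not known exactly. Their poses are not given: they have to be found in the camera images.
- press: small two-column screw press of grey cast iron and bright steel, fixed to the stand. Base plate 170 x 160 x 18 mm; cross head 46 x 166 mm, 118 to 146 mm above the table, on two columns 120 mm apart along the press's y. The origin is at the table top on the screw's upright axis; z is up. Its yaw varies by 0.3 rad either way
- wheel (a joint): turn of the hand wheel in rad, counting up clockwise seen from above (the pressing direction); one turn is 6.283. Starts anywhere between 0.3 and 5.0; mechanical stops at -0.2 and 16. A finger needs about 4 N at the handle; the wheel stops where it is left. Wheel and screw go down 5 mm a turn
- wheel_handle (a point): middle of the hand wheel's upright black handle, on the handle's axis: 24 mm thick at most, its foot 21 mm below this point, its round top 25 mm above it. The grip revolves freely on its pin. The handle stands on the rim, on the end of a spoke, 58 mm from the screw's axis. The rim (131 mm outside, 15 mm thick) has its top 24 mm below this point, and the foot boss of the handle is 21 mm thick
- wheel_hub (a point): centre of the hub's flat top, on the screw's axis, 25 mm below the level of wheel_handle. The end of the screw, 18 mm thick, stands 8 mm above this point; rim and spokes rise at most 2 mm above it
- lock_lever (a joint): turn of the lock nut's lever in rad, clockwise seen from above: 0 loose, 1.0 hard at its stop (locked). Starts between 0 and 0.15; a finger needs about 1.5 N at the knob; it stays where it is left. It turns about the screw's axis, on the right-hand (press -y) side
- lock_knob (a point): centre of the black ball knob, 28 mm across, on the turned-up end of the lock nut's lever: 110 mm from the screw's axis, clear outside the wheel's rim. Under the ball its steel neck is 15 mm thick and the lever, 10 mm thick, comes out from under the wheel 50 mm below this point. The ball's top is lower than the wheel handle's top
- platen: bright steel plate 96 x 90 x 12 mm guided on the two columns; a spring in the cup at the foot of the screw presses it on the heel (7 to 18 N before the turn, 21 to 33 N after it). The origin lies on the screw's axis, 58 mm below the plate's underside
- heel: the work: loose D-shaped heel block of black, cork and brown layers, 76 x 62 x 30 mm, lying on the press's bed (26 mm above the table) under the platen; origin at the centre of its underside
- glue_jar: glue jar with black lid, 60 mm across and 92 mm high, loose on the table left of the press; origin at the centre of its foot
- stud_cup: open grey cup, 69 mm across and 54 mm high, loose on the table behind the press; origin at the centre of its foot
- crepe: pale oblong block of crepe rubber, 88 x 69 x 20 mm, lying loose on the table between robot and press; origin under its middle
- spool: spool of white thread, 38 mm across and 50 mm high, loose on the table to the right behind the press; origin at the centre of its foot
Things that resemble listed ones, but are neither listed nor needed, are in the scene too. What is meant by the heel is not red, and is the larger of those in its own colour.

How it is judged (in metres and radians):
On the way, in this order (a step that is already met when the one before it is completed fails the run):
1. the wheel has been pushed one whole turn clockwise: its handle is back where it stood, one turn lower, while the lock lever is still loose (value of joint wheel above 6.3 rad and distance of wheel_handle from where it was at the start of the episode below 0.014 m and value of joint lock_lever below 0.3 rad and contact force between platen and heel above 19 N), for 0.2 s.
2. the lock lever has been pushed to its stop (value of joint lock_lever above 0.9 rad), for 0.2 s.
At the end, for the whole second after the job is handed in: The wheel rests one turn on from its start: handle within 14 mm of where it stood (5 mm is the screw's descent, so about 13 degrees either way); the platen presses the heel with over 19 N; the heel has shifted under 6 mm; the lock lever is within 0.1 rad of its stop (value of joint wheel between 6.3 and 11.6 rad and distance of wheel_handle from where it was at the start of the episode below 0.014 m and velocity of joint wheel between -0.05 and 0.05 rad/s and value of joint lock_lever above 0.9 rad and contact force between platen and heel above 19 N and distance of heel from where it was at the start of the episode below 0.006 m); the robot touches nothing.
It fails at once if the wheel's handle or the lever's knob is taken between the fingers ((horizontal distance between the grasp point and wheel_handle below 0.009 m and height (world z) of the grasp point below 0.255 m) or (horizontal distance between the grasp point and lock_knob below 0.009 m and height (world z) of the grasp point below 0.24 m)).
It fails at once if the wheel is wound far beyond one turn (value of joint wheel above 12.2 rad).
It fails at once if the lock lever is pushed over before the wheel has made its turn (value of joint lock_lever above 0.5 rad and value of joint wheel below 6.3 rad).
It fails at once if the heel is shifted, lifted or pulled out (distance of heel from where it was at the start of the episode above 0.012 m).
It fails at once if a thing standing round the press is moved or lifted (distance of any of glue_jar, stud_cup, crepe, spool from where it was at the start of the episode above 0.02 m).
It also fails if it takes over 61 s, if anything falls off the work surface, if the arm or the gripper's body presses on something with over 40 N, if the wrist force passes 120 N, or if a joint passes its speed limit or range.

ROBOT

A 6-joint arm with a two-finger parallel gripper is mounted at the origin on a cart in front of the work surface, level with it; the furniture and walls round the work are solid. World frame = base frame: x ahead of the robot, y to its left, z up, the work surface at z = 0. Lengths are in mm, angles in rad, forces in N, time in s.
With the tool pointing down it reaches from about 275 to 750 mm from the base axis. Payload 10.2 kg.
Tool frame: the origin (TCP) lies at the very end of the fingers, on their centre line; the grasp point (between the pads) lies 19 mm behind it; z points along the fingers, y is the line along which they close (so a half turn about z gives the same grasp; the last joint's range is limited). The gripper opens to 88 mm and grips with 3 to 60 N. Pads are 18 mm wide; open, the fingers measure 123 mm over their backs; the gripper's body (75 mm by 187 mm) begins 45 mm behind the grasp point.
Start: joints at [-1.395, 0.313, 1.498, -0, 1.331, -0.223], TCP at [203.852, -483.813, 238.72] pointing down, gripper open.
Joint ranges: [-2.94, 2.94], [-0.97, 2.17], [0.19, 2.56], [-1.23, 4.37], [0.02, 3.11], [-2.88, 2.88]. Speed limits (rad/s): [2.39, 2.39, 3.01, 3.14, 3.14, 3.14].

INTERFACE

Orientations are given as a rotation vector (axis times angle).
In Python, from rig import ctrl, eyes gives the robot as it stands.
- The arm moves only by the tool step_arm, never from a script. Its argument "series" is text: rows parted by semicolons, each of 5 numbers parted by spaces: the shift along the world's x, y, z in m, then the turn about the world's z in rad, then the opening, from 0 (shut) to 1 (fully open). A call has 1 to 5 rows; each row is the pose to reach, as a shift and turn from the pose commanded when the call began; what a row does not reach only later rows make up. A row lasts 1/12 s, in which the tool goes at most 41.7 mm and 7.16 degrees, less where a joint would pass 70% of its speed; a pose out of reach is approached as far as the arm can. A call with a gripper value outside its range is refused whole. The fingers move at their own pace and stop on an object; "squeeze" is the grip in N (left out, the last holds). Time passes only in rows, so rows that repeat a pose let the fingers close. It gives the time, the measured TCP pose, the force, the opening and the grip force at its end, in the units of the state.
- ctrl.observe(): the state, without advancing time (a new reading comes with each control period).
- eyes.read_camera(name): name is "scene" or "top" or "wrist"; returns the picture (400x640x3 uint8, blue, green, red); there is no depth.
- eyes.camera_info(name): a dict with "fx", "fy", "cx", "cy" (pixels), "world_from_camera" (4x4, takes a point from camera to world coordinates); the wrist camera has in their place "hand_eye" (4x4, takes a point from camera to tool coordinates, whose origin is the TCP and whose axes are the flange's). Camera axes: x right, y down, z forward; pixel columns grow to the right and rows downward; lengths in mm; the calibration is good to about 2 mm. A picture is of the moment at which its call begins: read the wrist's pose just before it. camera_info takes no time and is no camera call.
- ctrl.sign_off(): hands the job in; it is judged then, once.
The state is a dict: "time": time; "joint_pos": joint angles; "qvel": joint speeds; "effort": joint torques, N m; "tcp_pos": TCP position; "tool_rot": TCP orientation; "ft_force": force on the tool from outside, world axes, zero at the start; "moment": the same for the moment, N m; "opening": opening from 0.0 (shut) to 1.0 (fully open); "finger_force": force on a finger pad.
Only numpy, scipy, OpenCV 4.12 (cv2) and the standard library are available. Lean on these libraries where they do the work, as an engineer would, in place of code of your own. Each camera call takes 0.05 s, during which the arm holds its last target. There are 200 camera calls.

## Working session

There is one attempt and no reset: what is moved stays moved. The work goes in short steps, Python scripts to look and compute and a tool call to move; the robot and the scene stay as the last step left them, time stands still between calls to the robot, and variables do not carry over. Pictures are saved under pics/ and viewed, at most 10 in all, crops included, and the job is handed in when it is done.

Besides the shell and the picture viewer there is one more tool, called after "Call:" in YAML: its name, and indented under it one key for each argument. step_arm: Moves the arm, as the interface text tells. Its arguments: {"type":"object","properties":{"series":{"type":"string"},"squeeze":{"type":"number"}},"required":["series"]}

```bash
mkdir -p pics; ls; python3 - <<'E'
from rig import ctrl, eyes
import cv2
for n in("scene","top"):
    im=eyes.read_camera(n); cv2.imwrite(f"pics/{n}0.png",im)
    i=eyes.camera_info(n); print(n,i)
print(ctrl.observe())
E
```

```text
pics
scene {'fx': 489.1788873354465, 'fy': 489.1788873354465, 'cx': 318.2041647716464, 'cy': 200.07516526991697, 'world_from_camera': array([[-8.90703452e-01, -2.08214760e-01,  4.04096492e-01,
         7.86453785e+01],
       [-4.54514408e-01,  3.92262594e-01, -7.99716643e-01,
         1.19422513e+03],
       [ 8.00087087e-03, -8.95978053e-01, -4.44026255e-01,
         6.99574374e+02],
       [ 0.00000000e+00,  0.00000000e+00,  0.00000000e+00,
         1.00000000e+00]])}
top {'fx': 398.6556422299895, 'fy': 398.6556422299895, 'cx': 315.38346405906395, 'cy': 192.23559559900818, 'world_from_camera': array([[ 1.17147736e-01, -8.65768745e-01,  4.86539708e-01,
        -1.53041909e+01],
       [-9.93016758e-01, -9.52427262e-02,  6.96171126e-02,
         1.61569305e+02],
       [-1.39329520e-02, -4.91297570e-01, -8.70880342e-01,
         1.20462958e+03],
       [ 0.00000000e+00,  0.00000000e+00,  0.00000000e+00,
         1.00000000e+00]])}
{'time': 0.1, 'joint_pos': array([-1.39539824e+00,  3.13343504e-01,  1.49834115e+00,  4.18180142e-06,
        1.33099031e+00, -2.23407911e-01]), 'qvel': array([ 9.17334926e-04, -1.13480676e-03, -1.68466243e-03,  9.31088528e-05,
       -5.23675092e-04,  5.70911999e-04]), 'effort': array([ 2.16254477e-03, -4.02812076e+01, -2.52645332e+01,  6.96155545e-02,
        3.42099066e-02, -2.86892941e-05]), 'tcp_pos': array([ 203.81486482, -483.5913813 ,  238.25167478]), 'tool_rot': array([-3.07828188e+00, -6.22084005e-01, -4.71682120e-05]), 'ft_force': array([0.11577391, 1.04220085, 1.02415726]), 'moment': array([ 0.0910754 , -0.01643883,  0.00136309]), 'finger_force': 0.0, 'opening': 1.0030173213869886}
```

View pics/scene0.png

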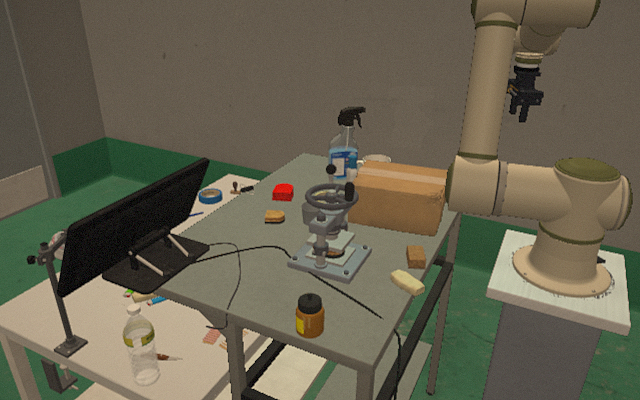

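View pics/top0.png

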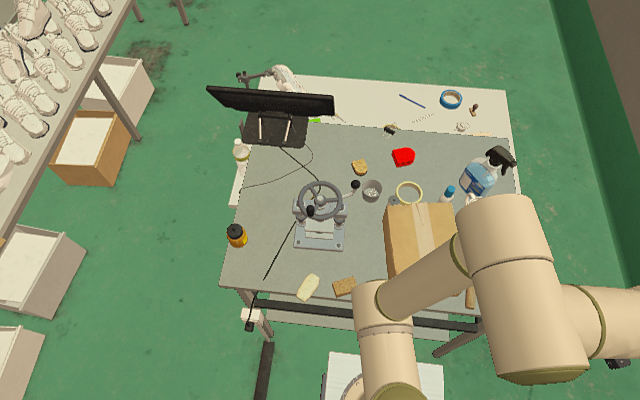

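Scene picture: wheel about (331,196), upright black handle (349,190), knob (331,170), glue jar (309,315), box behind. Top picture: wheel (320,201), handle (311,211), knob (355,185), cup (372,191). Other dark round candidates: jar lid (235,230), the spray head (500,155), monitor stand; none is on the press.

```bash
cat > h.py <<'E'
import numpy as np, cv2
from rig import ctrl, eyes
def ray(n,u,v):
    i=eyes.camera_info(n); T=i["world_from_camera"]
    d=T[:3,:3]@np.array([(u-i["cx"])/i["fx"],(v-i["cy"])/i["fy"],1]); return T[:3,3],d/np.linalg.norm(d)
def plane(n,u,v,z):
    o,d=ray(n,u,v); return o+d*(z-o[2])/d[2]
def tri(a,b):
    (o1,d1),(o2,d2)=ray("scene",*a),ray("top",*b)
    t=np.linalg.lstsq(np.c_[d1,-d2],o2-o1,rcond=None)[0]
    p,q=o1+t[0]*d1,o2+t[1]*d2; return (p+q)/2,np.linalg.norm(p-q)
def proj(n,P):
    i=eyes.camera_info(n); c=np.linalg.inv(i["world_from_camera"])@np.r_[P,1]
    return i["fx"]*c[0]/c[2]+i["cx"],i["fy"]*c[1]/c[2]+i["cy"]
E
python3 - <<'E'
from h import *
s=cv2.imread("pics/scene0.png");t=cv2.imread("pics/top0.png")
for nm,im,(x0,y0,x1,y1) in(("scene",s,(285,155,385,285)),("top",t,(280,165,390,255))):
    c=im[y0:y1,x0:x1]; m=(c.max(2)<45).astype(np.uint8)
    n,l,st,ce=cv2.connectedComponentsWithStats(m)
    for k in range(1,n):
        if st[k,4]>25: print(nm,st[k]+[x0,y0,0,0,0],ce[k]+[x0,y0])
a=cv2.resize(s[155:285,285:385],None,fx=4,fy=4,interpolation=2)
b=cv2.resize(t[170:260,285:385],None,fx=4,fy=4,interpolation=2)
o=np.zeros((520,800,3),np.uint8);o[:,:400]=a;o[:360,400:]=b
cv2.imwrite("pics/crop0.png",o)
E
```

```text
scene [326 165  10   9  71] [330.53521127 168.90140845]
scene [344 183  10  18 147] [348.76190476 191.3877551 ]
scene [325 252  19   6  39] [333.94871795 255.64102564]
scene [309 272  21  13  29] [319.48275862 278.55172414]
top [351 180   9   9  45] [354.42222222 184.02222222]
top [307 205   7  12  58] [309.94827586 210.94827586]
```

View pics/crop0.png

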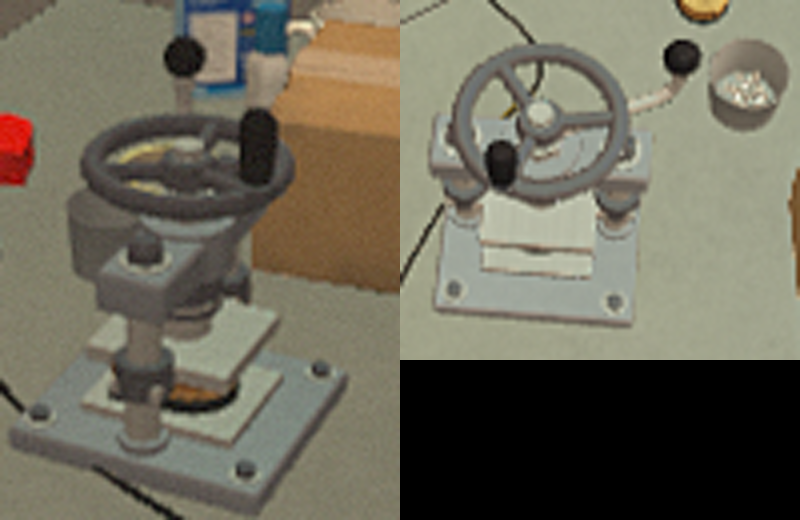

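The crop confirms it: handle on rim at scene (349,191)/top (310,211), ball knob at scene (331,169)/top (355,184), hub at scene (331,195)/top (320,198), cup next to the knob at the top.

```bash
python3 - <<'E'
from h import *
np.set_printoptions(precision=1,suppress=True)
H,e1=tri((349.3,191.3),(310.1,210.9));K,e2=tri((330.7,169.2),(355.2,184.0));C,e3=tri((331.0,194.5),(319.9,197.8))
print("handle",H,e1,"knob",K,e2,"hubtop",C,e3)
s=cv2.imread("pics/scene0.png");t=cv2.imread("pics/top0.png")
for n in("H","K"):
    P=dict(H=H,K=K)[n]; d=(P-C)[:2]; print(n,np.hypot(*d),np.arctan2(d[1],d[0]))
print("cup top", plane("top",372.5,189,54), "boxcorner top",[plane("top",u,v,110) for u,v in((387,206),(452,203))], "spool?",plane("top",449,192,50))
# base plate corners (top at z=18)
for u,v in((294.5,247),(343.3,250.5)): print(plane("top",u,v,18))
print("crepe",plane("top",308,287,20),"jar",plane("top",236,228,92))
print("box top scene",[plane("scene",u,v,110) for u,v in((354,166),(447,173))])
E
```

```text
handle [476.4 248.2 215.7] 0.24938537736126523 knob [581.5 129.5 206.7] 1.1193127721007132 hubtop [534.3 227.4 186.6] 3.706651108033985
H 61.61306308101747 2.796604210285663
K 108.60670229681382 -1.1215758869824295
cup top [660.5  66.4  54. ] boxcorner top [array([572. ,  23.8, 110. ]), array([ 604.5, -174.9,  110. ])] spool? [ 679.  -185.6   50. ]
[442.2 298.9  18. ]
[447.7 144.2  18. ]
crepe [318.9 240.   20. ] jar [455.  477.3  92. ]
box top scene [array([ 625.5, -136.9,  110. ]), array([ 350.8, -220. ,  110. ])]
```

Call:
step_arm:
  series: "0.01 0.02 0.04 0.12 0;0.03 0.06 0.07 0.24 0;0.045 0.1 0.08 0.36 0;0.06 0.14 0.08 0.48 0;0.07 0.18 0.08 0.6 0"

```text
time: 0.52
tcp_pos: [269.6, -318.6, 318.9]
tool_rot: [2.753, 1.511, 0.0]
ft_force: [0.6, 0.6, 0.6]
opening: 0.642
finger_force: 0.0
```

Call:
step_arm:
  series: "0.01 0.04 0 0.1 0;0.02 0.08 0 0.2 0;0.03 0.12 0 0.22 0;0.04 0.16 0 0.22 0;0.05 0.2 0 0.22 0"

```text
time: 0.93
tcp_pos: [318.9, -118.1, 318.2]
tool_rot: [2.577, 1.797, 0.0]
ft_force: [1.0, 0.0, 0.8]
opening: 0.266
finger_force: 0.0
```

Call:
step_arm:
  series: "0.01 0.04 0 0 0;0.02 0.08 0 0 0;0.03 0.12 0 0 0;0.04 0.16 0 0 0;0.05 0.2 0 0 0"

```text
time: 1.35
tcp_pos: [368.9, 82.2, 318.3]
tool_rot: [2.576, 1.798, 0.0]
ft_force: [0.1, -1.0, 0.2]
opening: 0.005
finger_force: 0.0
```

Call:
step_arm:
  series: "0.01 0.04 0 0 0;0.02 0.07 0 0 0;0.03 0.09 0 0 0;0.03 0.09 0 0 0;0.03 0.09 0 0 0"

```text
time: 1.77
tcp_pos: [399.0, 170.4, 317.7]
tool_rot: [-2.574, -1.8, 0.002]
ft_force: [-0.3, 0.1, 0.8]
opening: 0.005
finger_force: 0.0
```

```bash
python3 - <<'E'
from h import *
np.set_printoptions(precision=1,suppress=True)
print(plane("top",320.4,200.25,184),plane("scene",331.9,196.4,184),tri((331.9,196.4),(320.4,200.25)))
print(ctrl.observe()["tcp_pos"])
cv2.imwrite("pics/w1.png",eyes.read_camera("wrist")); print(eyes.camera_info("wrist"))
E
```

```text
[529.9 225.5 184. ] [527.8 232.4 184. ] (array([531.3, 225.7, 180.6]), np.float64(0.8546644914432371))
[399.  170.4 317.7]
{'fx': 289.718450984886, 'fy': 289.718450984886, 'cx': 321.11413288821433, 'cy': 200.37187430301526, 'hand_eye': array([[  -0. ,   -1. ,   -0.3,   67.4],
       [   1. ,   -0. ,    0. ,   -0.1],
       [  -0. ,   -0.3,    1. , -146.4],
       [   0. ,    0. ,    0. ,    1. ]])}
```

View pics/w1.png

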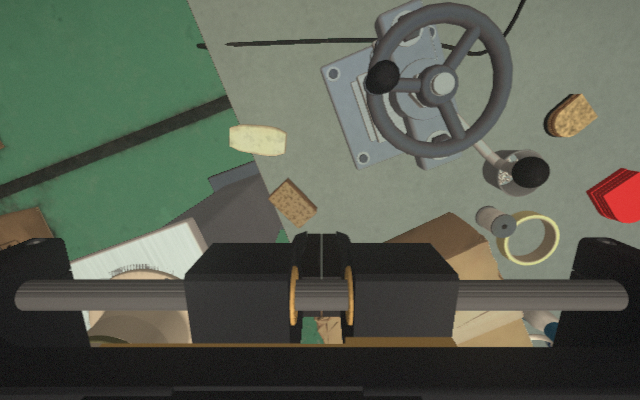

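Wrist view: handle (382,77), rim centre about (440,80), knob (530,172) with the cup beneath it in line of sight, spool (495,220).

```bash
cat >> h.py <<'E'
from scipy.spatial.transform import Rotation as R
def wplane(u,v,z,st):
    i=eyes.camera_info("wrist");M=i["hand_eye"];W=R.from_rotvec(st["tool_rot"]).as_matrix()
    o=W@M[:3,3]+st["tcp_pos"]; d=W@M[:3,:3]@np.array([(u-i["cx"])/i["fx"],(v-i["cy"])/i["fy"],1])
    return o+d*(z-o[2])/d[2]
E
python3 - <<'E'
from h import *
np.set_printoptions(precision=1,suppress=True)
s=ctrl.observe()
for n,u,v,z in(("rim",439.7,80,184),("screw",440,82,197),("handle",382,77,222),("knob",530.5,172,207),("spool",496,222,50),("cup",515,172,54)): print(n,wplane(u,v,z,s))
E
```

```text
rim [534.8 229.7 184. ]
screw [529.5 228.2 197. ]
handle [478.  247.7 222. ]
knob [583.2 126.9 207. ]
spool [619.8   3.4  50. ]
cup [658.3  71.4  54. ]
```

Call:
step_arm:
  series: "0.035 0.02 0 0 0;0.07 0.036 0 0 0;0.077 0.04 -0.03 0 0;0.077 0.04 -0.06 0 0;0.077 0.04 -0.08 0 0"

```text
time: 2.23
tcp_pos: [475.8, 208.6, 235.6]
tool_rot: [-2.577, -1.796, 0.004]
ft_force: [0.1, -0.8, 0.2]
opening: 0.007
finger_force: 0.0
```

Call:
step_arm:
  series: "0 0 -0.01 0 0;0 0 -0.02 0 0;0 0 -0.031 0 0;0 0 -0.031 0 0;0 0 -0.031 0 0"

```text
time: 2.65
tcp_pos: [476.4, 209.5, 208.1]
tool_rot: [2.576, 1.797, 0.001]
ft_force: [-0.5, 0.9, 0.5]
opening: 0.005
finger_force: 0.0
```

```bash
python3 - <<'E'
from h import *
print(ctrl.observe()["tcp_pos"],ctrl.observe()["ft_force"])
s=eyes.read_camera("scene");t=eyes.read_camera("top")
o=np.zeros((400,800,3),np.uint8);o[:,:400]=cv2.resize(s[140:240,285:385],None,fx=4,fy=4,interpolation=2);o[:,400:]=cv2.resize(t[160:260,285:385],None,fx=4,fy=4,interpolation=2)
cv2.imwrite("pics/c2.png",o)
E
```

```text
[476.4177713  209.49818741 208.06990687] [-0.52517391  0.85958007  0.5344928 ]
```

View pics/c2.png

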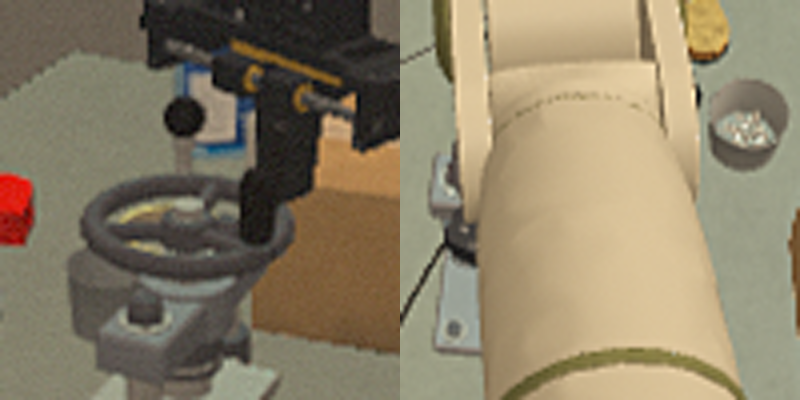

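The finger stands behind the handle, clear of the rim, with handle at crop (260,205) and finger (285,150). Now I'll feel for contact.

Call:
step_arm:
  series: "-0.0005 0.004 0 0 0;-0.001 0.008 0 0 0;-0.0015 0.01 0 0 0;-0.0018 0.012 0 0 0;-0.002 0.013 0 0 0"

```text
time: 3.17
tcp_pos: [474.1, 223.3, 207.3]
tool_rot: [2.576, 1.799, 0.0]
ft_force: [-0.3, 0.3, 0.4]
opening: 0.005
finger_force: 0.0
```

Call:
step_arm:
  series: "0 0.001 0 0 0;0 0.002 0 0 0;0 0.002 0 0 0;0 0.002 0 0 0;0 0.002 0 0 0"

```text
time: 3.58
tcp_pos: [474.2, 224.8, 207.2]
tool_rot: [2.576, 1.798, -0.0]
ft_force: [-0.2, 0.2, -0.2]
opening: 0.004
finger_force: 0.0
```

Call:
step_arm:
  series: "0 0.001 0 0 0;0 0.002 0 0 0;0 0.002 0 0 0;0 0.002 0 0 0;0 0.002 0 0 0"

```text
time: 4.0
tcp_pos: [474.1, 226.8, 207.2]
tool_rot: [-2.576, -1.798, 0.0]
ft_force: [-0.5, -0.3, 0.1]
opening: 0.004
finger_force: 0.7
```

Call:
step_arm:
  series: "0 0.001 0 0 0;0 0.002 0 0 0;0 0.002 0 0 0"

```text
time: 4.25
tcp_pos: [474.0, 228.9, 207.2]
tool_rot: [-2.576, -1.798, 0.001]
ft_force: [-2.7, -2.2, 0.8]
opening: 0.002
finger_force: 1.8
```

Call:
step_arm:
  series: "0 0.001 0 0 0;0 0.002 0 0 0;0 0.002 0 0 0"

```text
time: 4.5
tcp_pos: [474.1, 231.0, 207.2]
tool_rot: [-2.576, -1.798, 0.0]
ft_force: [-2.3, -2.6, 0.4]
opening: 0.006
finger_force: 1.5
```

Contact is at TCP about (474, 228). I'll tabulate circle waypoints about C=(531.5,227.5), radius 57.5.

```bash
python3 -c "
import numpy as np
C=np.array([531.5,227.5]);P=np.array([474.1,231.0]);a=176.5
while a>-150:
    r=[]
    for k in range(5):
        a-=10; q=C+57.5*np.array([np.cos(np.radians(a)),np.sin(np.radians(a))]); r.append('%.3f %.3f 0 0 0'%tuple((q-P)/1000))
    print('%.1f'%a,q.round(1),';'.join(r)); P=q
"
```

```text
126.5 [497.3 273.7] 0.001 0.010 0 0 0;0.005 0.019 0 0 0;0.009 0.028 0 0 0;0.016 0.036 0 0 0;0.023 0.043 0 0 0
76.5 [544.9 283.4] 0.009 0.005 0 0 0;0.018 0.009 0 0 0;0.028 0.011 0 0 0;0.038 0.011 0 0 0;0.048 0.010 0 0 0
26.5 [583.  253.2] 0.010 -0.003 0 0 0;0.018 -0.008 0 0 0;0.026 -0.014 0 0 0;0.033 -0.022 0 0 0;0.038 -0.030 0 0 0
-23.5 [584.2 204.6] 0.004 -0.009 0 0 0;0.006 -0.019 0 0 0;0.006 -0.029 0 0 0;0.004 -0.039 0 0 0;0.001 -0.049 0 0 0
-73.5 [547.8 172.4] -0.005 -0.009 0 0 0;-0.011 -0.017 0 0 0;-0.019 -0.023 0 0 0;-0.027 -0.029 0 0 0;-0.036 -0.032 0 0 0
-123.5 [499.8 179.6] -0.010 -0.002 0 0 0;-0.020 -0.002 0 0 0;-0.030 -0.001 0 0 0;-0.039 0.002 0 0 0;-0.048 0.007 0 0 0
-173.5 [474.4 221. ] -0.008 0.006 0 0 0;-0.014 0.014 0 0 0;-0.020 0.022 0 0 0;-0.023 0.032 0 0 0;-0.025 0.041 0 0 0
```

Call:
step_arm:
  series: "0.001 0.010 0 0 0;0.005 0.019 0 0 0;0.009 0.028 0 0 0;0.016 0.036 0 0 0;0.023 0.043 0 0 0"

```text
time: 4.92
tcp_pos: [496.9, 273.8, 206.7]
tool_rot: [2.576, 1.798, -0.004]
ft_force: [-5.2, -4.2, -1.1]
opening: 0.002
finger_force: 2.9
```

Call:
step_arm:
  series: "0.009 0.005 0 0 0;0.018 0.009 0 0 0;0.028 0.011 0 0 0;0.038 0.011 0 0 0;0.048 0.010 0 0 0"

```text
time: 5.33
tcp_pos: [544.6, 284.9, 206.4]
tool_rot: [-2.573, -1.798, 0.003]
ft_force: [-5.8, 1.4, -1.8]
opening: 0.006
finger_force: 2.7
```

```bash
python3 - <<'E'
from h import *
print(ctrl.observe()["tcp_pos"],ctrl.observe()["ft_force"])
s=eyes.read_camera("scene");t=eyes.read_camera("wrist")
o=np.zeros((400,800,3),np.uint8);o[:,:300]=cv2.resize(s[140:240,300:375],None,fx=4,fy=4,interpolation=2);o[:312,300:]=cv2.resize(t,(500,312))
cv2.imwrite("pics/c3.png",o)
E
```

```text
[544.63242527 284.94797257 206.44809575] [-5.77250702  1.41045511 -1.80059243]
```

View pics/c3.png

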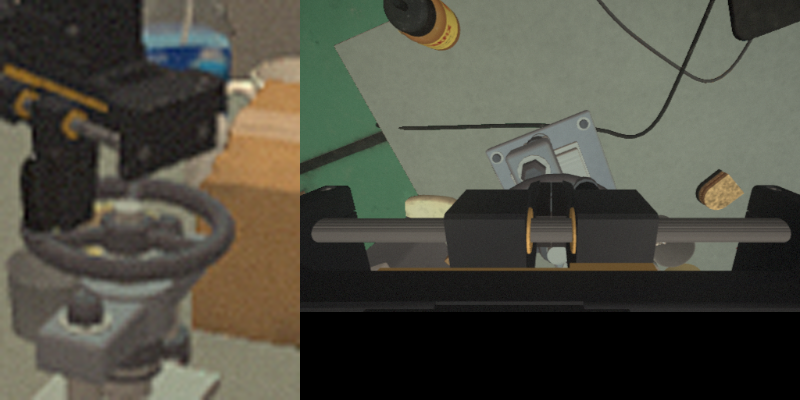

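The scene half shows the handle (crop (45,195)) driven ahead of the finger round the rim. Carrying on.

Call:
step_arm:
  series: "0.010 -0.003 0 0 0;0.018 -0.008 0 0 0;0.026 -0.014 0 0 0;0.033 -0.022 0 0 0;0.038 -0.030 0 0 0"

```text
time: 5.85
tcp_pos: [583.1, 254.7, 206.9]
tool_rot: [-2.574, -1.798, -0.002]
ft_force: [0.9, 4.6, -3.7]
opening: 0.004
finger_force: 2.4
```

Call:
step_arm:
  series: "0.004 -0.009 0 0 0;0.006 -0.019 0 0 0;0.006 -0.029 0 0 0;0.004 -0.039 0 0 0;0.001 -0.049 0 0 0"

```text
time: 6.27
tcp_pos: [584.1, 205.2, 207.1]
tool_rot: [-2.575, -1.798, -0.003]
ft_force: [-0.3, 8.9, -1.8]
opening: 0.003
finger_force: 4.3
```

Call:
step_arm:
  series: "-0.005 -0.009 0 0 0;-0.011 -0.017 0 0 0;-0.019 -0.023 0 0 0;-0.027 -0.029 0 0 0;-0.036 -0.032 0 0 0"

```text
time: 6.68
tcp_pos: [548.6, 172.1, 207.5]
tool_rot: [2.575, 1.796, 0.004]
ft_force: [5.2, -0.6, -2.5]
opening: 0.003
finger_force: 2.2
```

Call:
step_arm:
  series: "-0.010 -0.002 0 0 0;-0.020 -0.002 0 0 0;-0.030 -0.001 0 0 0;-0.039 0.002 0 0 0;-0.048 0.007 0 0 0"

```text
time: 7.1
tcp_pos: [500.8, 179.0, 207.7]
tool_rot: [2.574, 1.795, 0.005]
ft_force: [6.4, -2.8, -3.4]
opening: 0.005
finger_force: 3.1
```

Call:
step_arm:
  series: "-0.008 0.006 0 0 0;-0.014 0.014 0 0 0;-0.020 0.022 0 0 0;-0.023 0.032 0 0 0;-0.025 0.040 0 0 0"

```text
time: 7.52
tcp_pos: [474.5, 219.8, 207.3]
tool_rot: [2.575, 1.797, -0.002]
ft_force: [-1.1, -6.0, -2.1]
opening: 0.006
finger_force: 2.4
```

Call:
step_arm:
  series: "-0.0005 0.003 0 0 0;-0.0005 0.005 0 0 0;-0.0005 0.006 0 0 0;-0.0005 0.007 0 0 0;-0.0005 0.007 0 0 0"

```text
time: 7.93
tcp_pos: [474.7, 226.8, 207.2]
tool_rot: [-2.576, -1.798, 0.0]
ft_force: [-2.9, -3.2, -0.4]
opening: 0.007
finger_force: 1.7
```

Call:
step_arm:
  series: "0 0.001 0 0 0;0 0.001 0 0 0;0.002 -0.006 0 0 0;0.002 -0.014 0 0 0;0.002 -0.02 0 0 0"

```text
time: 8.35
tcp_pos: [477.1, 206.1, 207.5]
tool_rot: [2.576, 1.798, 0.002]
ft_force: [0.4, -1.1, 0.8]
opening: 0.005
finger_force: 0.0
```

Call:
step_arm:
  series: "0 -0.003 0.03 0 0;0 -0.005 0.06 0 0;-0.01 -0.02 0.09 0 0;-0.02 -0.05 0.1 0 0;-0.03 -0.08 0.1 0 0"

```text
time: 8.77
tcp_pos: [447.0, 126.0, 310.1]
tool_rot: [2.572, 1.798, 0.008]
ft_force: [0.4, 0.5, -0.4]
opening: 0.005
finger_force: 0.0
```

```bash
python3 - <<'E'
from h import *
np.set_printoptions(precision=1,suppress=True)
st=ctrl.observe();s=eyes.read_camera("scene");w=eyes.read_camera("wrist")
for nm,im,(x0,y0,x1,y1) in(("scene",s,(320,155,375,215)),("wrist",w,(0,0,640,230))):
    c=im[y0:y1,x0:x1]; m=(c.max(2)<45).astype(np.uint8)
    n,l,q,ce=cv2.connectedComponentsWithStats(m)
    for k in range(1,n):
        if q[k,4]>40: print(nm,q[k]+[x0,y0,0,0,0],ce[k]+[x0,y0])
print("expected scene",proj("scene",np.array([476.4,248.2,210.7])),"start",proj("scene",np.array([476.4,248.2,215.7])),st["tcp_pos"])
cv2.imwrite("pics/w4.png",w)
E
```

```text
scene [326 165  10   9  71] [330.5 168.9]
scene [344 185  10  18 138] [348.4 193.4]
wrist [448   0  24  26 102] [460.6  13.1]
wrist [ 256   11   62   44 1085] [299.2  30.5]
wrist [231  15  19   4  52] [240.2  16.4]
wrist [209  16  20   4  49] [220.1  17.6]
wrist [401  19  29  12  71] [416.4  24.1]
wrist [510  71  28  44  94] [517.4  94.6]
wrist [453 122  36  33 877] [469.8 137.8]
wrist [ 32 152  26  16 110] [ 44.4 159.7]
wrist [  0 164  34  22 220] [ 15.6 173.8]
expected scene (np.float64(349.16248719746125), np.float64(193.22366096691468)) start (np.float64(349.24048207494616), np.float64(191.27453245794436)) [447.  126.  310.1]
```

View pics/w4.png

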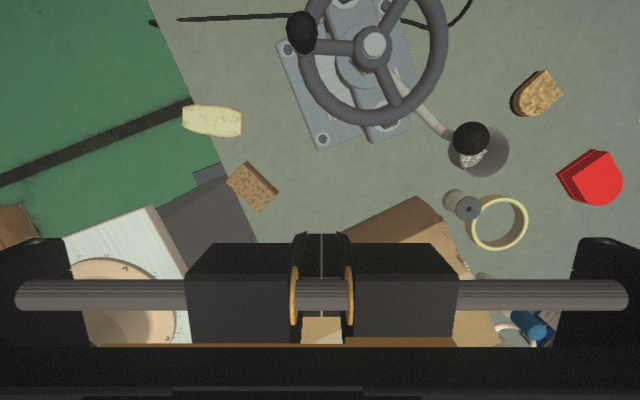

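The handle is back to within about 1 mm (scene (348.4,193.4), expected (348.7,193.3)); the knob is unmoved at scene (330.5,168.9). Next I'll go behind the knob.

Call:
step_arm:
  series: "0.02 0.004 0 -0.12 0;0.04 0.008 0 -0.24 0;0.06 0.012 0 -0.36 0;0.08 0.016 0 -0.48 0;0.1 0.02 0 -0.6 0"

```text
time: 9.28
tcp_pos: [547.8, 147.3, 307.0]
tool_rot: [-2.995, -0.947, -0.001]
ft_force: [-0.9, 0.6, 0.2]
opening: 0.005
finger_force: 0.0
```

Call:
step_arm:
  series: "0.02 0.003 0 -0.12 0;0.04 0.005 0 -0.24 0;0.055 0.007 0 -0.36 0;0.066 0.008 0 -0.48 0;0.066 0.008 0 -0.6 0"

```text
time: 9.7
tcp_pos: [614.3, 155.1, 305.9]
tool_rot: [-3.141, -0.02, 0.001]
ft_force: [-0.4, 0.1, -0.8]
opening: 0.006
finger_force: 0.0
```

Call:
step_arm:
  series: "0 0 -0.03 0 0;0 0 -0.06 0 0;0 0 -0.09 0 0;0 0 -0.112 0 0;0 0 -0.117 0 0"

```text
time: 10.12
tcp_pos: [611.3, 155.0, 185.9]
tool_rot: [-3.141, -0.029, 0.01]
ft_force: [-0.7, 0.1, -0.4]
opening: 0.007
finger_force: 0.0
```

```bash
python3 - <<'E'
from h import *
st=ctrl.observe();print(st["tcp_pos"],st["tool_rot"],st["joint_pos"])
s=eyes.read_camera("scene")
cv2.imwrite("pics/c5.png",cv2.resize(s[130:230,280:400],None,fx=4,fy=4,interpolation=2))
C=np.array([531.5,227.5]);P=st["tcp_pos"][:2];a=np.degrees(np.arctan2(*(P-C)[::-1]));print(a)
while a>-115:
    r=[]
    for k in range(5):
        a-=5; q=C+110*np.array([np.cos(np.radians(a)),np.sin(np.radians(a))]); r.append('%.3f %.3f 0 0 0'%tuple((q-P)/1000))
    print('%.1f'%a,q.round(1),';'.join(r)); P=q
E
```

```text
[611.32401983 154.96755077 185.89836854] [-3.14135105 -0.02923371  0.01030411] [6.26185799e-02 5.90832555e-01 1.21906281e+00 4.50242767e-04
 1.33824326e+00 1.61469806e+00]
-42.25999364193195
-67.3 [574.  126.1] -0.005 -0.008 0 0 0;-0.012 -0.014 0 0 0;-0.020 -0.020 0 0 0;-0.029 -0.025 0 0 0;-0.037 -0.029 0 0 0
-92.3 [527.2 117.6] -0.009 -0.003 0 0 0;-0.018 -0.006 0 0 0;-0.028 -0.008 0 0 0;-0.037 -0.008 0 0 0;-0.047 -0.008 0 0 0
-117.3 [481.1 129.7] -0.010 0.001 0 0 0;-0.019 0.002 0 0 0;-0.028 0.005 0 0 0;-0.037 0.008 0 0 0;-0.046 0.012 0 0 0
```

View pics/c5.png

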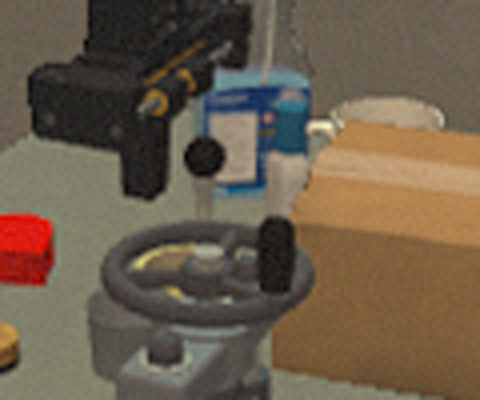

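Finger is behind the knob (crop: finger tip (145,190), knob (205,157)) with a clear gap. Push round the arc.

Call:
step_arm:
  series: "-0.005 -0.008 0.003 0 0;-0.012 -0.014 0.005 0 0;-0.020 -0.020 0.005 0 0;-0.029 -0.025 0.005 0 0;-0.037 -0.029 0.005 0 0"

```text
time: 10.58
tcp_pos: [576.1, 125.2, 197.9]
tool_rot: [-3.141, -0.029, -0.008]
ft_force: [0.5, 0.2, -0.3]
opening: 0.004
finger_force: 0.6
```

Call:
step_arm:
  series: "-0.009 -0.003 0 0 0;-0.018 -0.006 0 0 0;-0.028 -0.008 0 0 0;-0.037 -0.008 0 0 0;-0.042 -0.008 0 0 0"

```text
time: 11.0
tcp_pos: [533.9, 117.4, 197.7]
tool_rot: [3.141, 0.029, 0.007]
ft_force: [1.4, 0.8, 0.3]
opening: 0.005
finger_force: 0.7
```

Call:
step_arm:
  series: "-0.005 0 -0.003 0 0;-0.010 0 -0.003 0 0;-0.015 0.001 -0.003 0 0;-0.018 0.001 -0.003 0 0;-0.020 0.002 -0.003 0 0"

```text
time: 11.42
tcp_pos: [513.4, 119.9, 192.4]
tool_rot: [3.141, 0.03, 0.0]
ft_force: [1.8, -0.3, 1.0]
opening: 0.006
finger_force: 0.6
```

Call:
step_arm:
  series: "-0.003 0.001 0 0 0;-0.006 0.001 0 0 0;-0.008 0.002 0 0 0;-0.010 0.002 0 0 0;-0.010 0.002 0 0 0"

```text
time: 11.83
tcp_pos: [507.1, 121.3, 192.7]
tool_rot: [3.141, 0.028, 0.016]
ft_force: [22.6, -1.3, -8.7]
opening: 0.005
finger_force: 11.4
```

Hard at the stop (22 N). Back off, rise clear and check.

Call:
step_arm:
  series: "0.008 -0.001 0 0 0;0.018 -0.003 0 0 0;0.03 -0.006 0 0 0;0.04 -0.01 0.03 0 0;0.04 -0.01 0.07 0 0"

```text
time: 12.25
tcp_pos: [543.2, 111.1, 259.8]
tool_rot: [3.141, 0.028, -0.013]
ft_force: [0.6, -0.9, -0.1]
opening: 0.003
finger_force: 0.0
```

Call:
step_arm:
  series: "0 0 0.03 0 0;0 -0.02 0.06 0 0;0 -0.04 0.06 0 0;0 -0.04 0.06 0 0;0 -0.04 0.06 0 0"

```text
time: 12.67
tcp_pos: [543.3, 71.5, 321.6]
tool_rot: [-3.141, -0.027, 0.003]
ft_force: [0.2, -0.0, -0.8]
opening: 0.005
finger_force: 0.0
```

```bash
python3 - <<'E'
from h import *
np.set_printoptions(precision=2,suppress=True)
s=eyes.read_camera("scene");x0,y0,x1,y1=285,150,385,285;c=s[y0:y1,x0:x1];m=(c.max(2)<45).astype(np.uint8)
n,l,q,ce=cv2.connectedComponentsWithStats(m)
for k in range(1,n):
    if q[k,4]>25: print(q[k]+[x0,y0,0,0,0],ce[k]+[x0,y0])
for a in(-110,-115,-118,-121): print(a,np.array(proj("scene",np.array([531.5+110*np.cos(np.radians(a)),227.5+110*np.sin(np.radians(a)),206.7]))))
o=ctrl.observe();print(o["tcp_pos"],o["ft_force"],o["time"])
cv2.imwrite("pics/c6.png",cv2.resize(s[140:290,270:470],None,fx=4,fy=4,interpolation=2))
E
```

```text
[361 171  10  10  73] [365.58 175.67]
[344 185  10  18 139] [348.45 193.5 ]
[326 252  18   6  39] [334.72 255.59]
[311 273  19  12  27] [320.22 279.  ]
-110 [362.53 174.64]
-115 [365.23 175.8 ]
-118 [366.75 176.55]
-121 [368.18 177.32]
[543.24  72.13 321.31] [ 1.22 -0.15 -0.04] 12.7167
```

View pics/c6.png

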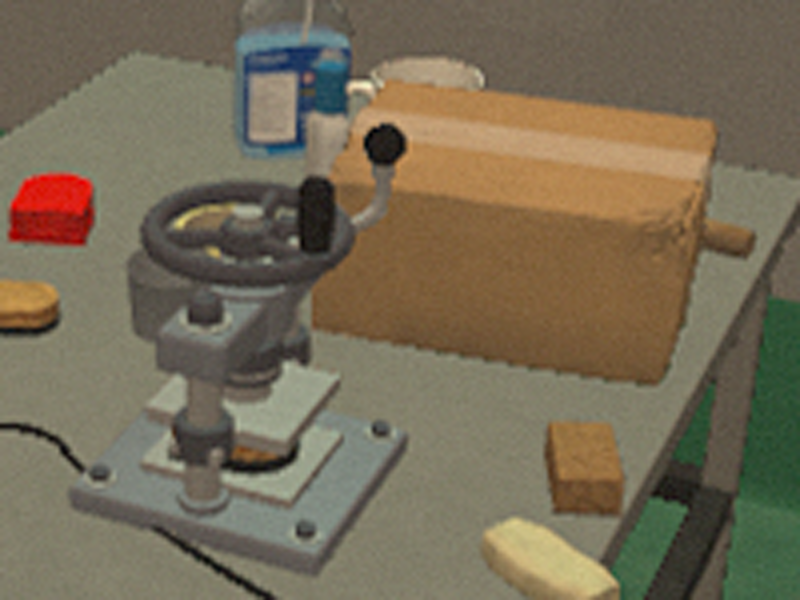

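The knob is at scene (365.6,175.7), i.e. -116°, about 0.92 rad on from its start, so at its stop. The handle is at (348.4,193.5), the heel and everything around the press are unchanged, and the arm is clear.

```bash
python3 -c "
from rig import ctrl
print(ctrl.sign_off())"
```

```text
the job is handed in; nothing more can be done
None
```

I pushed the wheel one full turn clockwise (handle back to within about 1 mm, by camera) and the lock lever to its hard stop, left everything else in place, and handed the job in; no verdict was returned, and I had no reading of the press force on the heel.

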